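# Put the four microscope objectives into their case bases

## Task

Put the four loose microscope objectives away: stand each one upright, nose up, in the case base made for it - widest objective in the largest base, and so on in order of size down to the slimmest in the smallest. Set them down gently without dropping or knocking any over, and leave the two eyepieces where they stand.

Things in the scene. Friction and masses are not known exactly. Their poses are not given: they have to be found in the camera images.
- objective_widest: Microscope objective, the widest and shortest of four: a satin metal round barrel with dark knurled bands and a cone-shaped steel nose with a small lens at the top, standing loose and upright on the bench, nose up. Barrel diameter 54 mm, straight over the lowest 29 mm (grip it there); total height 40 mm. Origin: centre of its underside; z up along its axis.
- objective_wide: Microscope objective, the second widest of four: a satin metal round barrel with dark knurled bands and a cone-shaped steel nose with a small lens at the top, standing loose and upright on the bench, nose up. Barrel diameter 43 mm, straight over the lowest 34 mm (grip it there); total height 48 mm. Origin: centre of its underside; z up along its axis.
- objective_narrow: Microscope objective, the second slimmest of four: a satin metal round barrel with dark knurled bands and a cone-shaped steel nose with a small lens at the top, standing loose and upright on the bench, nose up. Barrel diameter 32 mm, straight over the lowest 40 mm (grip it there); total height 57 mm. Origin: centre of its underside; z up along its axis.
- objective_slimmest: Microscope objective, the slimmest and tallest of four: a satin metal round barrel with dark knurled bands and a cone-shaped steel nose with a small lens at the top, standing loose and upright on the bench, nose up. Barrel diameter 22 mm, straight over the lowest 46 mm (grip it there); total height 66 mm. Origin: centre of its underside; z up along its axis.
- base_widest: Base of a lens case, the largest of four, for the 54 mm objective: a shallow black plastic round dish, outside diameter 76 mm, bore 70 mm, rim 10 mm above the bench, inner floor 3 mm above the bench; stuck to the bench, it does not move. Origin: centre of its underside, at bench height; z up.
- base_wide: Base of a lens case, the second largest of four, for the 43 mm objective: a shallow black plastic round dish, outside diameter 65 mm, bore 59 mm, rim 10 mm above the bench, inner floor 3 mm above the bench; stuck to the bench, it does not move. Origin: centre of its underside, at bench height; z up.
- base_narrow: Base of a lens case, the second smallest of four, for the 32 mm objective: a shallow black plastic round dish, outside diameter 54 mm, bore 48 mm, rim 10 mm above the bench, inner floor 3 mm above the bench; stuck to the bench, it does not move. Origin: centre of its underside, at bench height; z up.
- base_slimmest: Base of a lens case, the smallest of four, for the 22 mm objective: a shallow black plastic round dish, outside diameter 44 mm, bore 38 mm, rim 10 mm above the bench, inner floor 3 mm above the bench; stuck to the bench, it does not move. Origin: centre of its underside, at bench height; z up.
- eyepiece_1: Eyepiece, to be left alone: steel tube 29 mm across below, black barrel above it widening to a black rubber eyecup 40 mm across with a large lens on top, 48 mm high, standing loose and upright. Origin: centre of its underside; z up.
- eyepiece_2: Eyepiece, to be left alone: steel tube 29 mm across below, black barrel above it widening to a black rubber eyecup 40 mm across with a large lens on top, 48 mm high, standing loose and upright. Origin: centre of its underside; z up.
There are look-alikes about, which are no part of the job. Leave any yellow look-alike of the base_slimmest alone.

How it is judged (in metres and radians):
At the end, for the whole second after the job is handed in: All four objectives stand upright (within 0.1 rad), released and at rest, on the floor of their own case bases (underside less than 6 mm above the bench, axis within 10 mm of the base's centre) (horizontal distance between objective_widest and base_widest below 0.01 m and z of objective_widest in the frame of base_widest between 0 and 0.006 m and angle between each of objective_widest, objective_wide, objective_narrow, objective_slimmest's own z axis and vertical below 0.1 rad and linear speed of each of objective_widest, objective_wide, objective_narrow, objective_slimmest below 0.02 m/s and horizontal distance between objective_wide and base_wide below 0.01 m and z of objective_wide in the frame of base_wide between 0 and 0.006 m and horizontal distance between objective_narrow and base_narrow below 0.01 m and z of objective_narrow in the frame of base_narrow between 0 and 0.006 m and horizontal distance between objective_slimmest and base_slimmest below 0.01 m and z of objective_slimmest in the frame of base_slimmest between 0 and 0.006 m); the robot touches nothing.
It fails at once if an eyepiece is shifted by more than 15 mm or tipped (distance of any of eyepiece_1, eyepiece_2 from where it was at the start of the episode above 0.015 m or angle between any of eyepiece_1, eyepiece_2's own z axis and vertical above 0.3 rad).
It fails at once if an objective is dropped or flung (moves faster than 0.6 m/s with no finger on it) ((linear speed of objective_widest above 0.6 m/s and contact force between objective_widest and the fingers below 0.02 N) or (linear speed of objective_wide above 0.6 m/s and contact force between objective_wide and the fingers below 0.02 N) or (linear speed of objective_narrow above 0.6 m/s and contact force between objective_narrow and the fingers below 0.02 N) or (linear speed of objective_slimmest above 0.6 m/s and contact force between objective_slimmest and the fingers below 0.02 N)).
It fails at once if an objective is knocked over or tipped past 60 degrees (angle between any of objective_widest, objective_wide, objective_narrow, objective_slimmest's own z axis and vertical above 1.05 rad).
It also fails if it takes over 99 s, if anything falls off the work surface, if the arm or the gripper's body presses on something with over 40 N, if the wrist force passes 120 N, or if a joint passes its speed limit or range.

## Robot

A 6-joint arm with a two-finger parallel gripper is mounted at the origin on the work surface. World frame = base frame: x ahead of the robot, y to its left, z up, the work surface at z = 0. Lengths are in mm, angles in degrees, forces in N, time in s.
With the tool pointing down it reaches from about 300 to 850 mm from the base axis. Payload 4.2 kg.
Tool frame: the origin (TCP) lies midway between the tips of the shut fingers; the grasp point (between the pads) lies 19 mm behind it (env.grasp_offset is the distance from the TCP to the grasp point, in mm); z points along the fingers, y is the line along which they close (so a half turn about z gives the same grasp; the last joint's range is limited). The gripper opens to 91 mm and grips with 3 to 60 N. Pads are 32 mm wide; open, the fingers measure 118 mm over their backs; the gripper's body (76 mm by 178 mm) begins 60 mm behind the grasp point.
Start: joints at [-77.235, 18.312, 89.639, -0, 72.044, -1.146], TCP at [138.245, -558.15, 213.976] pointing down, gripper open.
Joint ranges: [-177.97, 177.97], [-48.28, 115.42], [12.27, 149.76], [-77.06, 257.06], [2.81, 150.46], [-146.56, 146.56]. Speed limits (degrees/s): [147.25, 147.25, 180, 180, 180, 180].

## Interface

Orientations are given as [roll, pitch, yaw] about the fixed x, y, z axes, in that order (R = Rz(yaw) Ry(pitch) Rx(roll)).
In Python, from workcell import env, optics gives the robot as it stands. The module is installed in compiled form; this text tells all that it offers.
- The arm moves only by the tool send_rows, never from a script. Its argument "targets" is a list that holds one entry, the list of rows, each a list of 7 numbers: the turn, a rotation vector about the world's x, y, z scaled (see below), then the shift along the world's x, y, z scaled (see below), then the closure, from -1 (fully open) to 1 (shut). In form: [[[rx, ry, rz, x, y, z, gripper], ...]]. A call has 1 to 12 rows; each row shifts and turns the commanded pose from where the row before left it; what a row does not reach is not made up. The controller multiplies each number of a shift by 0.2 m and each number of a turn by pi/2 rad. A row lasts 1/10 s, in which the tool goes at most 50 mm and 8.59 degrees, less where a joint would pass 70% of its speed; a pose out of reach is approached as far as the arm can. A call with a number of a shift or a turn outside -1 to 1 is refused whole. A call with a gripper value outside its range is refused whole. The fingers move at their own pace and stop on an object; "grip_force" is the grip in N (left out, the last holds). Time passes only in rows, so rows that do not move let the fingers close. It gives the time, the measured TCP pose, the force, the opening and the grip force at its end, in the units of the state.
- env.state(): the state, without advancing time (a new reading comes with each control period).
- optics.grab_frame(name): name is "side" or "top"; returns (picture, depth): 480x640x3 uint8, red, green, blue; 480x640 float32, mm along the optical axis (not along the pixel's ray), 0 where there is no reading.
- optics.camera_info(name): a dict with "camera_matrix" (3x3 intrinsics, pixels), "k1" (the pictures are not rectified: a ray, as slopes to the right and down, at radius r is drawn at 1 + k1 r^2 times it, then the intrinsics apply), "R" (3x3) and "t" (3): a world point X has camera coordinates R X + t. Camera axes: x right, y down, z forward; pixel columns grow to the right and rows downward; lengths in mm; the calibration is good to about 2 mm. A picture is of the moment at which its call begins. camera_info takes no time and is no camera call.
- env.job_done(): hands the job in; it is judged then, once.
Trained networks look in the newest picture that a camera, given by its name, has taken for a name from the list of things; names that differ only in an ending like _2 or _b are one class to them, and where a whole thing is asked for, a point or a joint stands for the part that bears it (a point fixed in the world has none). Each returns a list of dicts, best first, with "conf" (0 to 1); they miss things now and then, are a little off and sometimes report something else, mostly with a low value. They report only what shows in the picture. A call takes as long as a camera call. They do not tell look-alikes from the thing itself.
- optics.silhouettes(camera, name): "mask" (480x640 bool, what is visible of it) and "at" ([column, row] in pixels, amid what is visible of it).
- optics.place_of(camera, name): "at" ([column, row] in pixels: a listed point, or the origin of a listed thing).
The state is a dict: "time_s": time; "qpos": joint angles; "qvel": joint speeds; "effort": joint torques, N m; "ee_pos": TCP position; "ee_rot": TCP orientation; "force": force on the tool from outside, world axes, zero at the start; "torque": the same for the moment, N m; "gripper_width": finger opening in mm; "gripper_force": force on a finger pad.
Only numpy, scipy, OpenCV 4.12 (cv2) and the standard library are available. Lean on these libraries where they do the work, as an engineer would, in place of code of your own. Each camera call takes 0.05 s, during which the arm holds its last target. There are 200 camera calls.

## Working session

There is one attempt and no reset: what is moved stays moved. The work goes in short steps, Python scripts to look and compute and a tool call to move; the robot and the scene stay as the last step left them, time stands still between calls to the robot, and variables do not carry over. Pictures are saved under pics/ and viewed, at most 14 in all, crops included, and the job is handed in when it is done.

Besides the shell and the picture viewer there is one more tool, called after ">>>" in YAML: its name, and indented under it one key for each argument. send_rows: Moves the arm, as the interface text tells. Its arguments: {"type":"object","properties":{"targets":{"type":"array"},"grip_force":{"type":"number"}},"required":["targets"]}

```bash
mkdir -p pics; cat > h.py <<'E'
import numpy as np, cv2
from workcell import env, optics
def ray(cam,px):
    c=optics.camera_info(cam);K=np.array(c["camera_matrix"]);R=np.array(c["R"]);t=np.array(c["t"])
    d=np.array([(px[0]-K[0,2])/K[0,0],(px[1]-K[1,2])/K[1,1]]);u=d.copy()
    for _ in range(30): u=d/(1+c["k1"]*(u@u))
    return np.array([u[0],u[1],1.]),R,t
def on_plane(cam,px,z):
    r,R,t=ray(cam,px);o=-R.T@t;d=R.T@r
    return o+d*(z-o[2])/d[2]
def with_depth(cam,px,dep):
    r,R,t=ray(cam,px);return R.T@(r*dep-t)
E
python3 - <<'E'
from h import *
for c in("top","side"):
    p,d=optics.grab_frame(c);cv2.imwrite(f"pics/{c}0.png",p[:,:,::-1]);np.save(f"{c}d.npy",d);np.save(f"{c}p.npy",p)
    i=optics.camera_info(c);R=np.array(i["R"]);print(c,np.round(-R.T@np.array(i["t"])),np.round(R[2],2),i["k1"])
    for n in["objective_widest","objective_wide","objective_narrow","objective_slimmest","base_widest","base_wide","base_narrow","base_slimmest","eyepiece_1"]:
        for r in optics.place_of(c,n):print(n,np.round(r["conf"],2),np.round(r["at"]),np.round(on_plane(c,r["at"],0))[:2])
print(env.state())
E
```

```text
top [ 300.    6. 1054.] [ 0.14 -0.01 -0.99] -0.055850748304046065
objective_widest 0.74 [248. 184.] [591. 147.]
objective_widest 0.68 [514. 231.] [ 483. -408.]
objective_wide 0.9 [207. 240.] [473. 232.]
objective_narrow 0.7 [275. 240.] [471.  92.]
objective_slimmest 0.51 [398. 187.] [ 580. -166.]
base_widest 0.88 [160. 187.] [588. 333.]
base_wide 0.71 [512. 233.] [ 479. -403.]
base_narrow 0.89 [468. 174.] [ 607. -317.]
base_slimmest 0.96 [498. 284.] [ 371. -367.]
base_slimmest 0.91 [461. 272.] [ 399. -290.]
base_slimmest 0.78 [429. 315.] [ 312. -220.]
base_slimmest 0.68 [436. 234.] [ 478. -243.]
base_slimmest 0.54 [415. 275.] [ 394. -195.]
eyepiece_1 0.77 [120. 256.] [442. 413.]
eyepiece_1 0.52 [360. 243.] [461. -84.]
side [ 79. 900. 670.] [ 0.32 -0.78 -0.55] -0.03470086724049449
objective_widest 0.96 [211. 275.] [601. 159.]
objective_wide 0.86 [251. 315.] [472. 232.]
objective_wide 0.56 [343. 198.] [ 474. -241.]
objective_narrow 0.91 [281. 272.] [480.  94.]
objective_slimmest 0.72 [293. 206.] [ 569. -154.]
base_widest 0.56 [162. 334.] [587. 339.]
base_wide 0.67 [364. 173.] [ 472. -3
[... 333 characters left out ...]
. 226.] [ 468. -101.]
{'time_s': 1.0, 'qpos': array([-7.72346272e+01,  1.83108902e+01,  8.96397932e+01,  6.10111965e-04,
        7.20446037e+01, -1.14412025e+00]), 'qvel': array([ 0.09557439,  0.04948785, -0.0466567 ,  0.11038668,  0.00684446,
       -0.11734236]), 'effort': array([-1.52520395e-03, -4.12361419e+01, -2.32233971e+01,  7.28829391e-02,
        3.79242527e-02,  5.97610121e-07]), 'ee_pos': array([ 138.24623114, -558.13858216,  213.98067283]), 'ee_rot': array([ 1.79995276e+02, -4.86192467e-04,  1.39093050e+01]), 'force': array([ 0.15731055, -0.45304873,  0.34620825]), 'torque': array([-0.00249054,  0.00223542, -0.04630741]), 'gripper_force': 0.0, 'gripper_width': 91.44634129885051}
```

View pics/top0.png

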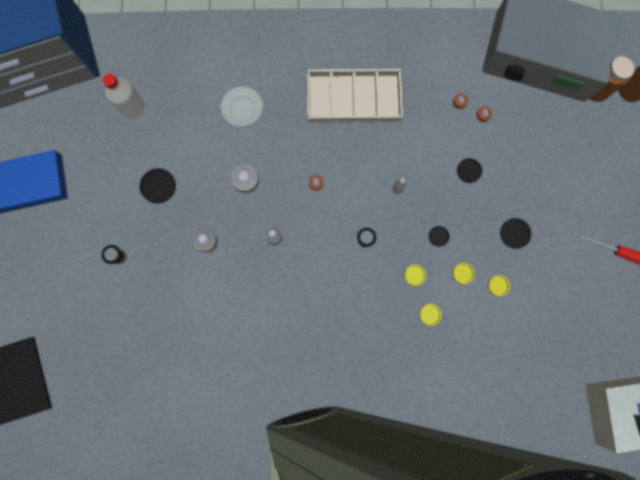

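View pics/side0.png

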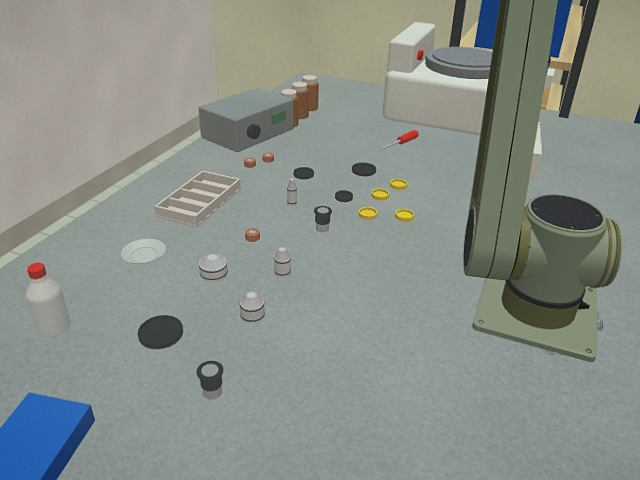

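The pictures agree with the networks. In the top view:

| Thing | Objective (px) | Base (px) |
|---|---|---|
| Widest | (245,178) | (157,186) |
| Wide | (205,240) | (516,233) |
| Narrow | (274,236) | (469,170) |
| Slimmest | (399,185) | (439,236) |

The eyepieces are at (112,254) and (367,237), and the yellow dishes are look-alikes. Next I'll measure these precisely.

```bash
cat > m.py <<'E'
from h import *
from scipy.optimize import least_squares
def cloud(cam,mask,dep):
    return np.array([with_depth(cam,(x,y),dep[y,x]) for y,x in zip(*np.nonzero(mask)) if dep[y,x]>0])
OBJ={"widest":(54,29,40,(590,148)),"wide":(43,34,48,(472,232)),"narrow":(32,40,57,(474,92)),"slimmest":(22,46,66,(575,-160))}
def objective(n,near):
    D,h,H,_=OBJ[n]
    for c in("top","side"):
        _,d=optics.grab_frame(c)
        for r in optics.silhouettes(c,"objective_"+n):
            P=cloud(c,r["mask"],d)
            if len(P)==0 or np.hypot(*(np.median(P[:,:2],0)-near))>60: continue
            B=P[(P[:,2]>4)&(P[:,2]<h-2)&(np.hypot(*(P[:,:2]-near).T)<60)]
            T=P[P[:,2]>H-6]
            f=least_squares(lambda q:np.hypot(*(B[:,:2]-q).T)-D/2,near,loss="soft_l1",f_scale=2).x if len(B)>8 else None
            # silhouette-free check: nose tip
            print(n,c,round(r["conf"],2),"barrel",len(B),f if f is None else f.round(1),"nose",T.mean(0).round(1) if len(T) else None,"zmax",P[:,2].max().round(1));break
E
python3 - <<'E'
from m import *
for n in OBJ: objective(n,np.array(OBJ[n][3]))
B={"widest":(76,(588,335)),"wide":(65,(476,-398)),"narrow":(54,(615,-325)),"slimmest":(44,(476,-244))}
for c in("top","side"):
    p,d=np.load(c+"p.npy"),np.load(c+"d.npy")
    for n,(D,xy) in B.items():
        i=optics.camera_info(c);R=np.array(i["R"]);t=np.array(i["t"])
        q=min(optics.silhouettes(c,"base_"+n),key=lambda r:np.hypot(*(on_plane(c,r["at"],8)[:2]-xy)),default=None)
        if q is None: print(n,c,"none");continue
        cs,_=cv2.findContours(q["mask"].astype(np.uint8),cv2.RETR_EXTERNAL,cv2.CHAIN_APPROX_NONE)
        k=max(cs,key=cv2.contourArea)[:,0]
        W=np.array([on_plane(c,x,10)[:2] for x in k]).astype(np.float32)
        (cx,cy),(a,b),_=cv2.fitEllipse(W);print(n,c,round(q["conf"],2),"c",round(cx,1),round(cy,1),"axes",round(a),round(b),"want",D)
E
```

```text
widest top 0.97 barrel 93 [598.4 152.3] nose [597.5 151.3  38. ] zmax 45.3
widest side 0.93 barrel 271 [599.9 152.6] nose [597.  156.6  38. ] zmax 41.9
wide top 0.89 barrel 78 [469.3 231.7] nose [468.4 230.8  46.6] zmax 54.2
wide side 0.59 barrel 299 [470.7 231.2] nose [468.5 235.1  46.1] zmax 50.4
narrow top 0.49 barrel 55 [476.4  92.4] nose [475.4  92.4  55.6] zmax 60.7
narrow side 0.7 barrel 236 [478.   92.9] nose [476.3  95.9  55.1] zmax 59.5
slimmest top 0.57 barrel 67 [ 576.9 -164. ] nose [ 575.7 -163.8   65. ] zmax 70.4
slimmest side 0.61 barrel 149 [ 578.6 -165.5] nose [ 577.2 -161.    63.1] zmax 66.3
widest top 0.68 c 589.0 336.7 axes 74 74 want 76
wide top 0.65 c 478.2 -406.0 axes 59 66 want 65
narrow top none
slimmest top 0.9 c 395.4 -292.0 axes 41 44 want 44
widest side 0.77 c 586.6 343.0 axes 75 84 want 76
wide side 0.54 c 475.6 -399.4 axes 62 77 want 65
narrow side 0.49 c 611.8 -310.9 axes 52 72 want 54
slimmest side 0.64 c 472.5 -237.5 axes 47 58 want 44
```

```bash
python3 - <<'E'
from m import *
B={"widest":(76,(588,337)),"wide":(65,(478,-403)),"narrow":(54,(613,-322)),"slimmest":(44,(477,-243))}
for c in("top","side"):
    p=np.load(c+"p.npy");i=optics.camera_info(c);R=np.array(i["R"]);t=np.array(i["t"]);K=np.array(i["camera_matrix"])
    dark=(p.max(2)<75).astype(np.uint8)
    n_,lab,st,cen=cv2.connectedComponentsWithStats(dark)
    for n,(D,xy) in B.items():
        best=min((k for k in range(1,n_) if st[k,4]>30),key=lambda k:np.hypot(*(on_plane(c,cen[k],5)[:2]-xy)))
        w=on_plane(c,cen[best],5);W=np.array([on_plane(c,(x,y),5)[:2] for y,x in zip(*np.nonzero(lab==best))])
        dxy=np.linalg.svd(W-W.mean(0),compute_uv=False)/np.sqrt(len(W))*4
        print(n,c,W.mean(0).round(1),w.round(1)[:2],"diam",dxy.round(0),"n",len(W))
E
```

```text
widest top [590.  337.6] [589.9 337.6] diam [77. 73.] n 964
wide top [ 477.4 -408. ] [ 477.4 -408. ] diam [66. 62.] n 718
narrow top [ 613.1 -318.7] [ 613.1 -318.7] diam [54. 51.] n 468
slimmest top [ 473.7 -246.1] [ 473.7 -246.1] diam [43. 41.] n 316Traceback (most recent call last):
  File "<stdin>", line 9, in <module>
  File "h.py", line 9, in on_plane
    r,R,t=ray(cam,px);o=-R.T@t;d=R.T@r
          ~~~^^^^^^^^
  File "h.py", line 4, in ray
    c=optics.camera_info(cam);K=np.array(c["camera_matrix"]);R=np.array(c["R"]);t=np.array(c["t"])
ValueError: time passes only in moves, steps and waits
```

```bash
sed -i 's/^def ray/import functools\n@functools.lru_cache\ndef info(c): return optics.camera_info(c)\ndef ray/; s/c=optics.camera_info(cam)/c=info(cam)/' h.py; python3 - <<'E'
from m import *
B={"widest":(590,337),"wide":(477,-408),"narrow":(613,-319),"slimmest":(474,-246)}
c="side"
p=np.load(c+"p.npy");dark=(p.max(2)<75).astype(np.uint8)
n_,lab,st,cen=cv2.connectedComponentsWithStats(dark)
for n,xy in B.items():
    best=min((k for k in range(1,n_) if st[k,4]>30),key=lambda k:np.hypot(*(on_plane(c,cen[k],5)[:2]-xy)))
    W=np.array([on_plane(c,(x,y),5)[:2] for y,x in zip(*np.nonzero(lab==best))])
    print(n,W.mean(0).round(1),"diam",(np.linalg.svd(W-W.mean(0),compute_uv=False)/np.sqrt(len(W))*4).round(0),len(W))
print(env.state()["time_s"])
E
```

```text
widest [590.8 339.1] diam [84. 76.] 1169
wide [ 479.  -406.2] diam [81. 66.] 258
narrow [ 614.7 -316. ] diam [67. 55.] 191
slimmest [ 475.  -244.3] diam [57. 45.] 164
2.2
```

>>> send_rows:
  targets:
    - [[0, 0, 0, 0.18, 0.16, -0.03, -1], [0, 0, 0, 0.18, 0.16, -0.03, -1], [0, 0, 0, 0.18, 0.16, -0.03, -1], [0, 0, 0, 0.18, 0.16, -0.03, -1], [0, 0, 0, 0.18, 0.16, -0.03, -1], [0, 0, 0, 0.18, 0.16, -0.03, -1], [0, 0, 0, 0.18, 0.16, -0.03, -1], [0, 0, 0, 0.18, 0.16, -0.03, -1], [0, 0, 0, 0.18, 0.16, -0.03, -1], [0, 0, 0, 0.18, 0.16, -0.03, -1], [0, 0, 0, 0.18, 0.16, -0.03, -1], [0, 0, 0, 0.18, 0.16, -0.03, -1]]
  grip_force: 15

```text
time_s: 3.4
ee_pos: [571.6, -172.6, 141.9]
ee_rot: [180.0, -0.0, 13.9]
force: [0.4, -1.0, 0.4]
gripper_width: 91.3
gripper_force: 0.0
```

>>> send_rows:
  targets:
    - [[0, 0, 0, 0.037, 0.048, 0, -1], [0, 0, 0, 0, 0, -0.12, -1], [0, 0, 0, 0, 0, -0.15, -1], [0, 0, 0, 0, 0, -0.15, -1], [0, 0, 0, 0, 0, -0.12, -1], [0, 0, 0, 0, 0, -0.07, -1], [0, 0, 0, 0, 0, 0, -1], [0, 0, 0, 0, 0, 0, 1], [0, 0, 0, 0, 0, 0, 1], [0, 0, 0, 0, 0, 0, 1], [0, 0, 0, 0, 0, 0, 1], [0, 0, 0, 0, 0, 0, 1]]

```text
time_s: 4.6
ee_pos: [577.9, -164.6, 20.6]
ee_rot: [180.0, -0.0, 13.9]
force: [-0.0, 0.2, 0.4]
gripper_width: 54.5
gripper_force: 0.0
```

>>> send_rows:
  targets:
    - [[0, 0, 0, 0, 0, 0, 1], [0, 0, 0, 0, 0, 0, 1], [0, 0, 0, 0, 0, 0, 1], [0, 0, 0, 0, 0, 0, 1], [0, 0, 0, 0, 0, 0, 1], [0, 0, 0, 0, 0, 0, 1], [0, 0, 0, 0, 0, 0, 1], [0, 0, 0, 0, 0, 0.05, 1], [0, 0, 0, 0, 0, 0.1, 1], [0, 0, 0, 0, 0, 0.1, 1], [0, 0, 0, 0, 0, 0.1, 1], [0, 0, 0, 0, 0, 0.05, 1]]

```text
time_s: 5.8
ee_pos: [578.5, -164.7, 102.3]
ee_rot: [179.9, -0.2, 13.9]
force: [0.5, 0.3, -1.2]
gripper_width: 21.9
gripper_force: 15.0
```

>>> send_rows:
  targets:
    - [[0, 0, 0, -0.08, -0.06, 0, 1], [0, 0, 0, -0.12, -0.095, 0, 1], [0, 0, 0, -0.12, -0.095, 0, 1], [0, 0, 0, -0.12, -0.095, 0, 1], [0, 0, 0, -0.078, -0.058, 0, 1], [0, 0, 0, 0, 0, -0.05, 1], [0, 0, 0, 0, 0, -0.1, 1], [0, 0, 0, 0, 0, -0.1, 1], [0, 0, 0, 0, 0, -0.07, 1], [0, 0, 0, 0, 0, -0.04, 1], [0, 0, 0, 0, 0, -0.015, 1], [0, 0, 0, 0, 0, 0, 1]]

```text
time_s: 7.0
ee_pos: [473.9, -244.9, 24.5]
ee_rot: [-180.0, 0.0, 13.9]
force: [1.0, 0.5, -0.5]
gripper_width: 21.4
gripper_force: 15.0
```

```bash
python3 - <<'E'
from h import *
for c in("top","side"):
    p,_=optics.grab_frame(c);i=info(c);r,R,t=ray(c,(0,0));K=np.array(i["camera_matrix"])
    q=R@np.array([474,-245,10.])+t;u,v=(K@(q/q[2]))[:2].astype(int)
    cv2.imwrite(f"pics/{c}1.png",cv2.resize(p[max(v-60,0):v+60,max(u-80,0):u+80,::-1],None,fx=4,fy=4))
E
python3 -c "
import cv2,numpy as np;a,b=cv2.imread('pics/top1.png'),cv2.imread('pics/side1.png');cv2.imwrite('pics/c1.png',cv2.resize(np.hstack([a,b]),(800,300)))"
```

```text
(no output)
```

View pics/c1.png

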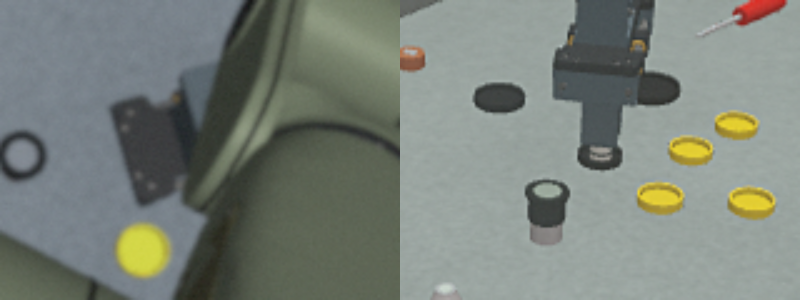

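The side crop shows the slim objective inside the small black dish, centred at about (600,155). I'll lower the last bit and release.

>>> send_rows:
  targets:
    - [[0, 0, 0, 0, 0, -0.004, 1], [0, 0, 0, 0, 0, -0.004, 1], [0, 0, 0, 0, 0, -0.004, 1], [0, 0, 0, 0, 0, 0, 1]]

```text
time_s: 7.5
ee_pos: [474.3, -245.3, 23.0]
ee_rot: [180.0, -0.0, 13.9]
force: [-0.4, 0.5, 1.1]
gripper_width: 21.6
gripper_force: 15.0
```

>>> send_rows:
  targets:
    - [[0, 0, 0, 0, 0, 0, -1], [0, 0, 0, 0, 0, 0, -1], [0, 0, 0, 0, 0, 0, -1], [0, 0, 0, 0, 0, 0, -1], [0, 0, 0, 0, 0, 0, -1], [0, 0, 0, 0, 0, 0.05, -1], [0, 0, 0, 0, 0, 0.1, -1], [0, 0, 0, 0, 0, 0.15, -1], [0, 0, 0, 0, 0, 0.15, -1], [0, 0, 0, 0, 0, 0.05, -1]]

```text
time_s: 8.5
ee_pos: [475.8, -246.1, 126.2]
ee_rot: [179.7, -0.3, 13.9]
force: [0.1, -1.1, -0.1]
gripper_width: 90.9
gripper_force: 0.0
```

>>> send_rows:
  targets:
    - [[0, 0, 0, 0.015, 0.1, 0, -1], [0, 0, 0, 0, 0.22, 0, -1], [0, 0, 0, 0, 0.24, 0, -1], [0, 0, 0, 0, 0.24, 0, -1], [0, 0, 0, 0, 0.24, 0, -1], [0, 0, 0, 0, 0.24, 0, -1], [0, 0, 0, 0, 0.24, 0, -1], [0, 0, 0, 0, 0.168, 0, -1], [0, 0, 0, 0, 0, -0.05, -1], [0, 0, 0, 0, 0, -0.1, -1], [0, 0, 0, 0, 0, -0.1, -1], [0, 0, 0, 0, 0, 0, -1]]

```text
time_s: 9.7
ee_pos: [474.4, 91.3, 69.9]
ee_rot: [-180.0, 0.4, 13.9]
force: [-0.8, 0.0, 0.5]
gripper_width: 91.6
gripper_force: 0.0
```

>>> send_rows:
  targets:
    - [[0, 0, 0, 0, 0, 0, -1], [0, 0, 0, 0, 0, -0.1, -1], [0, 0, 0, 0, 0, -0.1, -1], [0, 0, 0, 0, 0, -0.06, -1], [0, 0, 0, 0, 0, -0.02, -1], [0, 0, 0, 0, 0, 0, -1]]

```text
time_s: 10.3
ee_pos: [477.5, 92.2, 17.0]
ee_rot: [180.0, -0.0, 13.9]
force: [-0.7, 0.0, 0.9]
gripper_width: 91.4
gripper_force: 0.0
```

>>> send_rows:
  targets:
    - [[0, 0, 0, 0, 0, 0, 1], [0, 0, 0, 0, 0, 0, 1], [0, 0, 0, 0, 0, 0, 1], [0, 0, 0, 0, 0, 0, 1], [0, 0, 0, 0, 0, 0, 1], [0, 0, 0, 0, 0, 0, 1], [0, 0, 0, 0, 0, 0, 1], [0, 0, 0, 0, 0, 0, 1], [0, 0, 0, 0, 0, 0, 1], [0, 0, 0, 0, 0, 0, 1], [0, 0, 0, 0, 0, 0, 1], [0, 0, 0, 0, 0, 0, 1]]
  grip_force: 20

```text
time_s: 11.5
ee_pos: [477.0, 92.4, 16.6]
ee_rot: [180.0, 0.0, 13.9]
force: [0.1, 0.2, -0.0]
gripper_width: 31.6
gripper_force: 20.0
```

>>> send_rows:
  targets:
    - [[0, 0, 0, 0, 0, 0.05, 1], [0, 0, 0, 0, 0, 0.1, 1], [0, 0, 0, 0, 0, 0.15, 1], [0, 0, 0, 0, 0, 0.15, 1], [0, 0, 0, 0, 0, 0.05, 1], [0, 0, 0, 0, 0, 0, 1]]

```text
time_s: 12.1
ee_pos: [477.9, 92.7, 118.0]
ee_rot: [180.0, -0.2, 13.9]
force: [0.6, 0.6, -1.4]
gripper_width: 31.1
gripper_force: 20.0
```

>>> send_rows:
  targets:
    - [[0, 0, 0, 0.032, -0.1, 0, 1], [0, 0, 0, 0.065, -0.195, 0, 1], [0, 0, 0, 0.065, -0.195, 0, 1], [0, 0, 0, 0.065, -0.195, 0, 1], [0, 0, 0, 0.065, -0.195, 0, 1], [0, 0, 0, 0.065, -0.195, 0, 1], [0, 0, 0, 0.065, -0.195, 0, 1], [0, 0, 0, 0.065, -0.195, 0, 1], [0, 0, 0, 0.065, -0.195, 0, 1], [0, 0, 0, 0.065, -0.195, 0, 1], [0, 0, 0, 0.04, -0.12, 0, 1], [0, 0, 0, 0.025, -0.078, 0, 1]]

```text
time_s: 13.3
ee_pos: [612.7, -320.0, 113.5]
ee_rot: [-179.9, 0.2, 13.8]
force: [-0.4, 0.4, -1.5]
gripper_width: 31.4
gripper_force: 20.0
```

>>> send_rows:
  targets:
    - [[0, 0, 0, 0, 0, -0.05, 1], [0, 0, 0, 0, 0, -0.1, 1], [0, 0, 0, 0, 0, -0.12, 1], [0, 0, 0, 0, 0, -0.1, 1], [0, 0, 0, 0, 0, -0.06, 1], [0, 0, 0, 0, 0, -0.04, 1], [0, 0, 0, 0, 0, 0, 1], [0, 0, 0, 0, 0, 0, 1]]

```text
time_s: 14.1
ee_pos: [613.8, -318.1, 23.1]
ee_rot: [180.0, -0.0, 13.9]
force: [0.7, 0.1, -0.8]
gripper_width: 31.5
gripper_force: 20.0
```

>>> send_rows:
  targets:
    - [[0, 0, 0, 0, 0, -0.004, 1], [0, 0, 0, 0, 0, -0.004, 1], [0, 0, 0, 0, 0, -0.004, 1], [0, 0, 0, 0, 0, -0.003, 1], [0, 0, 0, 0, 0, 0, 1], [0, 0, 0, 0, 0, 0, 1]]

```text
time_s: 14.7
ee_pos: [613.4, -318.2, 19.6]
ee_rot: [180.0, -0.0, 13.9]
force: [-0.0, 1.3, -0.2]
gripper_width: 31.4
gripper_force: 20.0
```

>>> send_rows:
  targets:
    - [[0, 0, 0, 0, 0, 0, -1], [0, 0, 0, 0, 0, 0, -1], [0, 0, 0, 0, 0, 0, -1], [0, 0, 0, 0, 0, 0, -1], [0, 0, 0, 0, 0, 0, -1], [0, 0, 0, 0, 0, 0.05, -1], [0, 0, 0, 0, 0, 0.1, -1], [0, 0, 0, 0, 0, 0.15, -1], [0, 0, 0, 0, 0, 0.15, -1], [0, 0, 0, 0, 0, 0.05, -1]]

```text
time_s: 15.7
ee_pos: [615.3, -319.2, 124.1]
ee_rot: [179.7, -0.3, 13.9]
force: [-0.2, 0.2, -0.2]
gripper_width: 91.5
gripper_force: 0.0
```

>>> send_rows:
  targets:
    - [[0, 0, 0, -0.006, 0.1, 0, -1], [0, 0, 0, -0.006, 0.225, 0, -1], [0, 0, 0, -0.006, 0.225, 0, -1], [0, 0, 0, -0.006, 0.225, 0, -1], [0, 0, 0, -0.006, 0.225, 0, -1], [0, 0, 0, -0.006, 0.225, 0, -1], [0, 0, 0, -0.006, 0.225, 0, -1], [0, 0, 0, -0.006, 0.225, 0, -1], [0, 0, 0, -0.006, 0.225, 0, -1], [0, 0, 0, -0.006, 0.225, 0, -1], [0, 0, 0, -0.006, 0.15, 0, -1], [0, 0, 0, -0.006, 0.078, 0, -1]]

```text
time_s: 16.9
ee_pos: [596.8, 155.6, 117.8]
ee_rot: [-180.0, 0.2, 14.1]
force: [-0.1, 0.3, -0.1]
gripper_width: 90.9
gripper_force: 0.0
```

>>> send_rows:
  targets:
    - [[0, 0, 0, 0, 0, 0, -1], [0, 0, 0, 0, 0, -0.1, -1], [0, 0, 0, 0, 0, -0.15, -1], [0, 0, 0, 0, 0, -0.12, -1], [0, 0, 0, 0, 0, -0.1, -1], [0, 0, 0, 0, 0, -0.05, -1], [0, 0, 0, 0, 0, -0.018, -1], [0, 0, 0, 0, 0, 0, -1], [0, 0, 0, 0, 0, 0, -1]]

```text
time_s: 17.8
ee_pos: [599.8, 152.3, 13.0]
ee_rot: [180.0, -0.1, 13.9]
force: [0.1, -0.1, 0.0]
gripper_width: 91.0
gripper_force: 0.0
```

>>> send_rows:
  targets:
    - [[0, 0, 0, 0, 0, 0, 1], [0, 0, 0, 0, 0, 0, 1], [0, 0, 0, 0, 0, 0, 1], [0, 0, 0, 0, 0, 0, 1], [0, 0, 0, 0, 0, 0, 1], [0, 0, 0, 0, 0, 0, 1], [0, 0, 0, 0, 0, 0, 1], [0, 0, 0, 0, 0, 0, 1]]
  grip_force: 25

```text
time_s: 18.6
ee_pos: [599.1, 152.4, 12.1]
ee_rot: [180.0, -0.0, 13.9]
force: [-0.1, -1.1, 1.2]
gripper_width: 53.1
gripper_force: 25.0
```

>>> send_rows:
  targets:
    - [[0, 0, 0, 0, 0, 0, 1], [0, 0, 0, 0, 0, 0.05, 1], [0, 0, 0, 0, 0, 0.1, 1], [0, 0, 0, 0, 0, 0.1, 1], [0, 0, 0, 0, 0, 0.05, 1], [0, 0, 0, 0, 0, 0, 1]]

```text
time_s: 19.2
ee_pos: [600.0, 152.8, 73.7]
ee_rot: [-180.0, -0.2, 13.9]
force: [0.7, -0.1, -0.9]
gripper_width: 53.4
gripper_force: 25.0
```

>>> send_rows:
  targets:
    - [[0, 0, 0, -0.01, 0.08, 0, 1], [0, 0, 0, -0.01, 0.18, 0, 1], [0, 0, 0, -0.01, 0.2, 0, 1], [0, 0, 0, -0.01, 0.2, 0, 1], [0, 0, 0, -0.005, 0.17, 0, 1], [0, 0, 0, 0, 0.098, 0, 1], [0, 0, 0, 0, 0, -0.05, 1], [0, 0, 0, 0, 0, -0.1, 1], [0, 0, 0, 0, 0, -0.08, 1], [0, 0, 0, 0, 0, -0.04, 1], [0, 0, 0, 0, 0, 0, 1], [0, 0, 0, 0, 0, 0, 1]]

```text
time_s: 20.4
ee_pos: [590.4, 337.5, 18.1]
ee_rot: [180.0, -0.0, 13.9]
force: [0.3, -0.1, -1.8]
gripper_width: 53.7
gripper_force: 25.0
```

>>> send_rows:
  targets:
    - [[0, 0, 0, 0, 0, -0.004, 1], [0, 0, 0, 0, 0, -0.004, 1], [0, 0, 0, 0, 0, -0.004, 1], [0, 0, 0, 0, 0, -0.003, 1], [0, 0, 0, 0, 0, 0, 1], [0, 0, 0, 0, 0, 0, 1]]

```text
time_s: 21.0
ee_pos: [590.0, 338.1, 15.0]
ee_rot: [180.0, -0.0, 13.9]
force: [0.1, 0.3, -1.4]
gripper_width: 53.4
gripper_force: 25.0
```

>>> send_rows:
  targets:
    - [[0, 0, 0, 0, 0, -0.002, 1], [0, 0, 0, 0, 0, 0, 1], [0, 0, 0, 0, 0, 0, -1], [0, 0, 0, 0, 0, 0, -1], [0, 0, 0, 0, 0, 0, -1], [0, 0, 0, 0, 0, 0, -1], [0, 0, 0, 0, 0, 0, -1], [0, 0, 0, 0, 0, 0.05, -1], [0, 0, 0, 0, 0, 0.1, -1], [0, 0, 0, 0, 0, 0.15, -1], [0, 0, 0, 0, 0, 0.15, -1], [0, 0, 0, 0, 0, 0.05, -1]]

```text
time_s: 22.2
ee_pos: [591.9, 339.1, 119.0]
ee_rot: [-179.9, -0.4, 13.9]
force: [0.4, -0.1, -0.0]
gripper_width: 91.3
gripper_force: 0.0
```

>>> send_rows:
  targets:
    - [[0, 0, 0, -0.12, -0.107, 0, -1], [0, 0, 0, -0.15, -0.133, 0, -1], [0, 0, 0, -0.15, -0.133, 0, -1], [0, 0, 0, -0.12, -0.107, 0, -1], [0, 0, 0, -0.06, -0.053, 0, -1], [0, 0, 0, 0, 0, -0.05, -1], [0, 0, 0, 0, 0, -0.1, -1], [0, 0, 0, 0, 0, -0.1, -1], [0, 0, 0, 0, 0, -0.1, -1], [0, 0, 0, 0, 0, -0.1, -1], [0, 0, 0, 0, 0, -0.053, -1], [0, 0, 0, 0, 0, 0, -1]]

```text
time_s: 23.4
ee_pos: [469.4, 231.3, 12.0]
ee_rot: [180.0, 0.2, 13.9]
force: [-1.0, 0.5, -0.4]
gripper_width: 91.6
gripper_force: 0.0
```

>>> send_rows:
  targets:
    - [[0, 0, 0, 0, 0, 0, 1], [0, 0, 0, 0, 0, 0, 1], [0, 0, 0, 0, 0, 0, 1], [0, 0, 0, 0, 0, 0, 1], [0, 0, 0, 0, 0, 0, 1], [0, 0, 0, 0, 0, 0, 1], [0, 0, 0, 0, 0, 0, 1], [0, 0, 0, 0, 0, 0, 1], [0, 0, 0, 0, 0, 0, 1], [0, 0, 0, 0, 0, 0, 1]]

```text
time_s: 24.4
ee_pos: [470.1, 231.3, 14.2]
ee_rot: [180.0, -0.0, 13.9]
force: [-0.2, -0.7, 3.6]
gripper_width: 42.3
gripper_force: 25.0
```

>>> send_rows:
  targets:
    - [[0, 0, 0, 0, 0, 0.05, 1], [0, 0, 0, 0, 0, 0.1, 1], [0, 0, 0, 0, 0, 0.15, 1], [0, 0, 0, 0, 0, 0.15, 1], [0, 0, 0, 0, 0, 0.05, 1], [0, 0, 0, 0, 0, 0, 1]]

```text
time_s: 25.0
ee_pos: [470.8, 231.9, 115.3]
ee_rot: [-180.0, -0.2, 13.9]
force: [-0.3, -0.6, -1.3]
gripper_width: 42.7
gripper_force: 25.0
```

>>> send_rows:
  targets:
    - [[0, 0, 0, 0.004, -0.1, 0, 1], [0, 0, 0, 0.004, -0.2, 0, 1], [0, 0, 0, 0.004, -0.22, 0, 1], [0, 0, 0, 0.004, -0.22, 0, 1], [0, 0, 0, 0.004, -0.22, 0, 1], [0, 0, 0, 0.004, -0.22, 0, 1], [0, 0, 0, 0.004, -0.22, 0, 1], [0, 0, 0, 0.004, -0.22, 0, 1], [0, 0, 0, 0.004, -0.22, 0, 1], [0, 0, 0, 0.004, -0.22, 0, 1], [0, 0, 0, 0, -0.22, 0, 1], [0, 0, 0, 0, -0.22, 0, 1]]

```text
time_s: 26.2
ee_pos: [476.7, -269.7, 111.9]
ee_rot: [-179.8, 0.1, 13.9]
force: [0.4, -0.6, -2.5]
gripper_width: 42.2
gripper_force: 25.0
```

>>> send_rows:
  targets:
    - [[0, 0, 0, 0, -0.22, 0, 1], [0, 0, 0, 0, -0.2, 0, 1], [0, 0, 0, 0, -0.16, 0, 1], [0, 0, 0, 0, -0.112, 0, 1], [0, 0, 0, 0, 0, 0, 1], [0, 0, 0, 0, 0, -0.05, 1], [0, 0, 0, 0, 0, -0.12, 1], [0, 0, 0, 0, 0, -0.12, 1], [0, 0, 0, 0, 0, -0.1, 1], [0, 0, 0, 0, 0, -0.06, 1], [0, 0, 0, 0, 0, -0.02, 1], [0, 0, 0, 0, 0, 0, 1]]

```text
time_s: 27.4
ee_pos: [478.0, -406.1, 19.4]
ee_rot: [-179.9, 0.0, 14.0]
force: [-0.0, 0.0, -2.5]
gripper_width: 42.0
gripper_force: 25.0
```

>>> send_rows:
  targets:
    - [[0, 0, 0, 0, 0, 0, 1], [0, 0, 0, 0, 0, -0.004, 1], [0, 0, 0, 0, 0, -0.004, 1], [0, 0, 0, 0, 0, -0.004, 1], [0, 0, 0, 0, 0, -0.004, 1], [0, 0, 0, 0, 0, 0, 1]]

```text
time_s: 28.0
ee_pos: [478.1, -407.1, 17.2]
ee_rot: [180.0, -0.0, 13.9]
force: [-0.2, 0.9, 1.0]
gripper_width: 42.3
gripper_force: 25.0
```

>>> send_rows:
  targets:
    - [[0, 0, 0, 0, 0, 0, -1], [0, 0, 0, 0, 0, 0, -1], [0, 0, 0, 0, 0, 0, -1], [0, 0, 0, 0, 0, 0, -1], [0, 0, 0, 0, 0, 0, -1], [0, 0, 0, 0, 0, 0.05, -1], [0, 0, 0, 0, 0, 0.1, -1], [0, 0, 0, 0, 0, 0.15, -1], [0, 0, 0, 0, 0, 0.2, -1], [0, 0, 0, 0, 0, 0.2, -1], [0, 0, 0, 0, 0, 0.2, -1]]

```text
time_s: 29.1
ee_pos: [477.9, -406.8, 199.3]
ee_rot: [180.0, -0.0, 13.9]
force: [0.5, -0.9, -1.3]
gripper_width: 91.4
gripper_force: 0.0
```

>>> send_rows:
  targets:
    - [[0, 0, 0, -0.15, -0.08, 0, -1], [0, 0, 0, -0.2, -0.09, 0, -1], [0, 0, 0, -0.2, -0.09, 0, -1], [0, 0, 0, -0.2, -0.09, 0, -1], [0, 0, 0, -0.2, -0.09, 0, -1], [0, 0, 0, -0.2, -0.09, 0, -1], [0, 0, 0, -0.2, -0.09, 0, -1], [0, 0, 0, -0.2, -0.09, 0, -1], [0, 0, 0, 0, 0, 0, -1], [0, 0, 0, 0, 0, 0, -1]]

```text
time_s: 30.1
ee_pos: [167.3, -549.2, 197.4]
ee_rot: [180.0, -0.0, 13.8]
force: [0.1, 0.1, -1.1]
gripper_width: 91.3
gripper_force: 0.0
```

```bash
python3 - <<'E'
from m import *
B={"widest":(590,338),"wide":(478,-407),"narrow":(613.5,-318),"slimmest":(474,-245)}
for n in B: objective(n,np.array(B[n]))
print(env.state()["time_s"])
for c in("top","side"): cv2.imwrite(f"pics/{c}2.png",optics.grab_frame(c)[0][:,:,::-1])
s=cv2.imread("pics/side2.png");t=cv2.imread("pics/top2.png")
cv2.imwrite("pics/c2.png",np.hstack([cv2.resize(s[130:370,140:440],(400,320)),cv2.resize(t[130:330,400:560],(400,500))[:320]]))
E
```

```text
widest top 0.9 barrel 104 [589.9 340.8] nose [586.5 337.6  39.3] zmax 47.1
widest side 0.96 barrel 317 [590.7 339.4] nose [585.8 344.7  38.9] zmax 45.0
wide top 0.65 barrel 87 [ 476.9 -405.4] nose [ 475.8 -403.4   47.9] zmax 54.3
wide side 0.63 barrel 138 [ 478.4 -406.5] nose [ 475.8 -399.7   47.7] zmax 53.4
narrow top 0.62 barrel 88 [ 611.3 -317.5] nose [ 609.7 -314.6   56.9] zmax 65.5
slimmest top 0.48 barrel 51 [ 472.9 -243.9] nose [ 471.2 -241.6   66.1] zmax 72.0
slimmest side 0.65 barrel 112 [ 474.3 -244.3] nose [ 473.3 -240.2   66. ] zmax 73.5
30.9
```

View pics/c2.png

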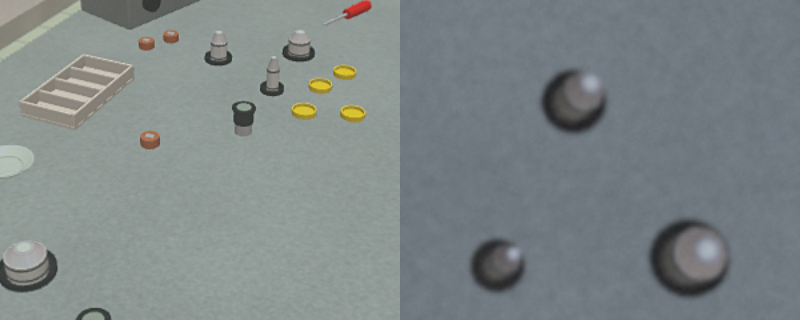

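All four objectives stand upright and centred in their dishes. In the side crop they are at about (27,262), (298,45), (219,48) and (272,77). The eyepiece at (244,117) hasn't moved.

```bash
python3 -c "
from workcell import env
print(env.job_done())"
```

```text
the job is handed in; nothing more can be done
None
```

All four objectives stand upright, each in its own case base and within about 3 mm of centre by camera; neither eyepiece was touched, and the job was handed in at about 31 s (no verdict was returned).

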